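# Load the drill jig: slide the black block home against the hidden stop and clamp it

### The job

Take the black block out of the blue tray and load it lengthwise, either end first, into the drill jig: slide it in over the steel front rest, under the bush plate, until you feel it come fully home against the stop hidden inside, gently, with no more than 25 N on the stop. Then swing the red clamp lever round clockwise as far as it goes, and leave the block clamped in the jig; the two bare aluminium blocks stay in their tray.

Things in the scene. Friction and masses are not known exactly. Their poses are not given: they have to be found in the camera images.
- block: the black hinge block: a plain bar 68 mm long (its x), 36 mm wide (y), 28 mm high (z), 0.2 to 0.3 kg, both ends alike. Origin at the centre of its underside. It starts in one of the three lanes of the blue tray, nearly parallel to the lane; the dividers beside it are higher than the block, so there it can only be taken by its two ends (68 mm grip, from above).
- alu_a: bare aluminium block of the same size as the black one, in another lane of the tray; bystander. Origin at the centre of its underside.
- alu_b: second bare aluminium block, in the remaining lane; bystander. Origin at the centre of its underside.
- tray: blue open tray fixed to the bench, 146 mm (its x) x 148 mm (y) x 38 mm high. Outer walls and two dividers, 4 mm thick, make three lanes along x, each 138 mm long and 44 mm wide, centred on y = -48, 0 and +48 mm. Floor 4 mm: a block's top lies 32 mm above the bench, the divider tops 38 mm. Origin at the centre of its underside.
- jig: drill jig fixed to the bench. Origin at bench level under the middle of the mouth (front edge of the bush plate); x points into the mouth, z up. Steel base plate 12 mm thick, x = -110 to +95 mm, y = -55 to +55 mm. Its part in front of the mouth (x < 0) is the open flat front rest, with nothing standing on it. A block slides on it with under 4 N.
- bush_plate: the jig's aluminium top plate with the drill bush, 10 mm thick: jig x = 0 to 80 mm, y = -57 to +55 mm. Origin in the middle of its front edge, on its underside, 43 mm above the bench: 3 mm over the top of a block lying on the base. Swinging the lever brings it down on the block.
- channel (a point): point on the base plate's top (12 mm above the bench) on the channel's centre line, 10 mm inside the mouth; axes as the jig's. From here inwards the channel under the plate is 38.4 mm wide between fences 26 mm high; over the 10 mm before it the fences flare to a mouth about 45 mm wide. The stop is rigid: met at 15 mm/s with a force stop of 6 N, the push on it stays under 20 N.
- rest (a point): middle of the front rest's flat top, 12 mm above the bench, 58 mm in front of the mouth; axes as the jig's. The stop hidden in the channel is solid; its face lies somewhere 24 to 38 mm behind the mouth, so a block that is home sticks out 30 to 44 mm: slide it by the sides near its outer end, or push that end, so that the fingers do not meet the plate first.
- clamp_lever (a joint): angle of the clamp lever about its upright pivot, rad: 0 to 0.35 at the start (open, pointing out to the jig's -y side), grows clockwise seen from above; 1.6 = as far as it goes (clamped, pointing back towards the jig's -x along the side of the front rest). It stays where it is left; 2 to 4 N at the red grip turn it.
- lever_pivot (a point): point on the lever's upright pivot axis, 74 mm above the bench, at jig x = 22, y = -44 mm; axes as the jig's. At joint value v the lever points 75 degrees plus v clockwise (seen from above) from the jig's +x.
- lever_grip (a point): middle of the lever's red grip, 64 mm from the pivot axis, 74 mm above the bench (3 mm lower when clamped). The grip is a round bar 16 mm thick and about 45 mm long, pointing straight away from the pivot; the lever's tip is 88 mm from the axis.
Things that resemble listed ones, but are neither listed nor needed, are in the scene too. There is more than one size of the block; the job needs the largest.

How it is judged:
By the outcome, as a careful person would: the job done as asked, in the order asked, and still so for the second after the job is handed in, with the robot touching nothing.
It also fails if it takes over 58 s, if anything falls off the work surface, if the arm or the gripper's body presses on something with over 40 N, if the wrist force passes 120 N, or if a joint passes its speed limit or range.

### The arm

A 6-joint arm with a two-finger parallel gripper is mounted at the origin on the work surface. World frame = base frame: x ahead of the robot, y to its left, z up, the work surface at z = 0. Lengths are in m, angles in rad, forces in N, time in s.
With the tool pointing down it reaches from about 0.35 to 0.775 m from the base axis. Payload 5.5 kg.
Tool frame: the origin (TCP) lies between the finger pads; the fingertips stand 17 mm ahead of it and the grasp point (between the pads) lies 2 mm behind it (env.finger_overhang is the distance from the TCP to the fingertips, in m); z points along the fingers, y is the direction in which the jaws open and shut (so a half turn about z gives the same grasp; the last joint's range is limited). The gripper opens to 85 mm and grips with 20 to 120 N. Pads are 22 mm wide; open, the fingers measure 114 mm over their backs; the gripper's body (76 mm by 85 mm) begins 54 mm behind the grasp point. The pads swing forward as they close: fully open they stand 13 mm farther back than shut.
Start: joints at [-1.254, 0.313, 0.046, 1.304, 0, 1.431], TCP at [0.254, -0.516, 0.215] pointing down, gripper open.
Joint ranges: [-2.76, 2.76], [-0.86, 1.69], [-1.03, 1.26], [-2.2, 2.34], [-1.47, 1.5], [-3.14, 3.14]. Speed limits (rad/s): [2.57, 2.57, 3.14, 3.14, 3.14, 3.14].

### API

Orientations are given as a unit quaternion [w, x, y, z].
In Python, from workcell import env gives the robot as it stands. The module is installed in compiled form; this text tells all that it offers.
- The arm moves only by the tool arm_command, never from a script. Its argument "moves" is a list of rows, each a list of 5 numbers: the closure, from 0 (fully open) to 1 (shut), then the shift along the tool's x, y, z in mm, then the turn about the tool's z in rad. In form: [[fingers, dx, dy, dz, turn], ...]. A call has 1 to 12 rows; each row is the pose to reach, as a shift and turn from the pose commanded when the call began, along the tool's axes at that moment; what a row does not reach only later rows make up. A row lasts 1/10 s, in which the tool goes at most 50 mm and 8.59 degrees, less where a joint would pass 70% of its speed; a pose out of reach is approached as far as the arm can. A call with a gripper value outside its range is refused whole. The fingers move at their own pace and stop on an object; "squeeze" is the grip in N (left out, the last holds). Time passes only in rows, so rows that repeat a pose let the fingers close. It gives the time, the measured TCP pose, the force and the opening at its end, in the units of the state.
- env.get_state(): the state, without advancing time (a new reading comes with each control period).
- env.read_camera(name): name is "scene" or "top" or "wrist"; returns (picture, depth): 400x640x3 uint8, blue, green, red; 400x640 float32, m along the optical axis (not along the pixel's ray), 0 where there is no reading.
- env.get_calibration(name): a dict with "fx", "fy", "cx", "cy" (pixels), "pose" (4x4, takes a point from camera to world coordinates). Camera axes: x right, y down, z forward; pixel columns grow to the right and rows downward; lengths in m; the calibration is good to about 2 mm. A picture is of the moment at which its call begins: read the wrist's pose just before it. get_calibration takes no time and is no camera call; for the wrist camera it gives the pose at the moment of the call.
- env.hand_in(): hands the job in, once; it reports no verdict.
The state is a dict: "clock": time; "joint_pos": joint angles; "qvel": joint speeds; "tau": joint torques, N m; "tcp_pos": TCP position; "orientation": TCP orientation; "wrist_force": force on the tool from outside, world axes, zero at the start; "ft_torque": the same for the moment, N m; "finger_gap": finger opening in m.
Only numpy, scipy, OpenCV 4.12 (cv2) and the standard library are available. Lean on these libraries where they do the work, as an engineer would, in place of code of your own. Each camera call takes 0.05 s, during which the arm holds its last target. There are 200 camera calls.

## Working session

There is one attempt and no reset: what is moved stays moved. The work goes in short steps, Python scripts to look and compute and a tool call to move; the robot and the scene stay as the last step left them, time stands still between calls to the robot, and variables do not carry over. Pictures are saved under pics/ and viewed, about 8 in all and at most 12, crops included, and the job is handed in when it is done.

Besides the shell and the picture viewer there is one more tool, called after "Call:" as name(argument=value, ...), one argument or row to a line, values as JSON. arm_command: Moves the arm, as the interface text tells. Its arguments: {"type":"object","properties":{"moves":{"type":"array","items":{"type":"array","items":{"type":"number"}}},"squeeze":{"type":"number"}},"required":["moves"]}

```bash
mkdir -p pics; cat > h.py <<'E'
import numpy as np, cv2
from workcell import env
def look(n):
    c=env.get_calibration(n); im,d=env.read_camera(n); return im,d,c
def onplane(c,u,v,z):
    P=np.array(c['pose']); r=P[:3,:3]@np.array([(u-c['cx'])/c['fx'],(v-c['cy'])/c['fy'],1]); o=P[:3,3]
    return o+r*(z-o[2])/r[2]
def depthpt(c,d,u,v):
    P=np.array(c['pose']); z=d[int(v),int(u)]
    return P[:3,:3]@(z*np.array([(u-c['cx'])/c['fx'],(v-c['cy'])/c['fy'],1]))+P[:3,3]
E
python3 - <<'E'
from h import *
for n in ("top","scene"):
    im,d,c=look(n); cv2.imwrite(f'pics/{n}0.png',im); np.savez(f'pics/{n}0.npz',im=im,d=d,**{k:c[k] for k in ('fx','fy','cx','cy','pose')})
    print(n,c)
print(env.get_state())
E
```

```text
top {'fx': 446.9918536542748, 'fy': 446.9918536542748, 'cx': 316.285773560266, 'cy': 206.76044319379554, 'pose': array([[-0.01668125, -0.99088472,  0.13367575,  0.48553285],
       [-0.99951029,  0.02006574,  0.02401149,  0.01987996],
       [-0.02647492, -0.13320975, -0.99073419,  0.98450426],
       [ 0.        ,  0.        ,  0.        ,  1.        ]])}
scene {'fx': 507.1517331554599, 'fy': 507.1517331554599, 'cx': 318.78240929366024, 'cy': 197.94474483075362, 'pose': array([[ 0.26290755,  0.69486254, -0.66936213,  1.36174344],
       [ 0.96465897, -0.20202921,  0.16916642, -0.16482622],
       [-0.0176833 , -0.69018131, -0.72342039,  0.92876526],
       [ 0.        ,  0.        ,  0.        ,  1.        ]])}
{'clock': 0.1, 'joint_pos': array([-1.25360115e+00,  3.13954679e-01,  4.50699477e-02,  1.30358203e+00,
       -1.11464121e-05,  1.43118544e+00]), 'qvel': array([-0.00160202, -0.00392841,  0.00207615,  0.00061691, -0.00254117,
       -0.00028858]), 'tau': array([ 1.59988682e-03, -4.81728172e+01,  2.99241793e+01,  1.28023801e-02,
       -1.80457232e-04, -5.03090263e-06]), 'tcp_pos': array([ 0.25345266, -0.51558498,  0.21397208]), 'orientation': array([-8.31430638e-04,  9.74028886e-01,  2.26422241e-01, -7.96143812e-05]), 'wrist_force': array([-0.01975028, -0.1879778 ,  0.16736584]), 'ft_torque': array([-0.01921786,  0.01116444, -0.07242907]), 'finger_gap': 0.08545014242909017}
```

View pics/top0.png

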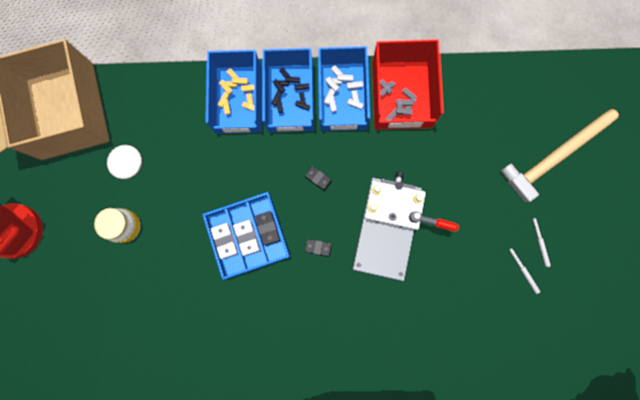

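View pics/scene0.png

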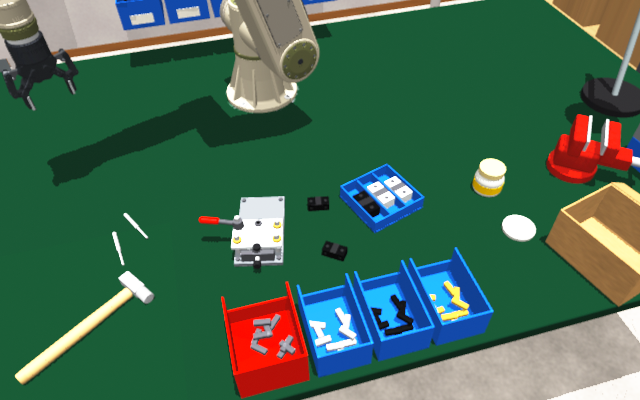

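The top picture shows the blue tray at about (245,236) with the black block in its right lane at (267,228). Two smaller black blocks lie loose on the bench at (318,178) and (318,248). The jig is at (392,230) with its front rest facing the robot, and the lever's red grip is at (446,226). The candidate is the one in the tray, because it is the largest and lies in a lane. I'll measure it and confirm with a crop.

```bash
python3 - <<'E'
from h import *
z=np.load('pics/top0.npz'); im=z['im'];c={k:z[k] for k in('fx','fy','cx','cy','pose')};d=z['d']
hsv=cv2.cvtColor(im,cv2.COLOR_BGR2HSV)
def rect(mask,h,roi,name):
    m=np.zeros(mask.shape,np.uint8); x0,y0,x1,y1=roi; m[y0:y1,x0:x1]=mask[y0:y1,x0:x1]*255
    cs,_=cv2.findContours(m,cv2.RETR_EXTERNAL,cv2.CHAIN_APPROX_NONE); k=max(cs,key=cv2.contourArea)
    p=np.array([onplane(c,u,v,h)[:2] for u,v in k[:,0]],np.float32)*1000
    r=cv2.minAreaRect(p); b=cv2.boxPoints(r)
    print(name,'ctr',np.round(r[0],1),'size',np.round(r[1],1),'ang',round(r[2],1),'corners',np.round(b).tolist(), 'px',cv2.minAreaRect(k)[0])
H,S,V=cv2.split(hsv)
rect((H>95)&(H<125)&(S>120)&(V>60),.038,(195,180,300,290),'tray')
dark=(V<85)&(S<110)
for n,roi,h in(('block',(250,200,283,255),.032),('d1',(300,160,335,195),.02),('d2',(300,235,338,262),.02)): rect(dark,h,roi,n)
gray=(S<50)&(V>110)
rect(gray&(V<205),.012,(340,220,430,290),'rest')
rect(gray&(V>=205),.053,(340,170,435,235),'plate')
rect(((H<8)|(H>172))&(S>150),.074,(420,200,480,245),'grip')
for u,v in((230,240),(267,228),(385,255),(395,200),(447,226),(415,217)): print((u,v),np.round(depthpt(c,d,u,v)*1000),hsv[v,u])
a=cv2.resize(im[165:290,195:475],None,fx=2.8,fy=2.8,interpolation=cv2.INTER_CUBIC)
cv2.imwrite('pics/crop1.png',a)
E
```

```text
tray ctr [555.8 195.1] size [151.9 153.7] ang 17.9 corners [[460.0, 245.0], [507.0, 99.0], [652.0, 145.0], [604.0, 292.0]] px (245.00003051757812, 235.50001525878906)
block ctr [540.4 138.8] size [ 2.  26.9] ang 17.4 corners [[535.0, 151.0], [543.0, 126.0], [545.0, 126.0], [537.0, 152.0]] px (271.95001220703125, 241.84999084472656)
d1 ctr [679.8  39.7] size [55.2 30.1] ang 54.8 corners [[652.0, 26.0], [676.0, 8.0], [708.0, 54.0], [683.0, 71.0]] px (317.4615173339844, 177.8076629638672)
d2 ctr [517.2  21.3] size [14.7 34.9] ang 41.1 corners [[500.0, 30.0], [523.0, 3.0], [534.0, 13.0], [511.0, 39.0]] px (327.2850341796875, 252.0135955810547)
rest ctr [ 531.  -106.8] size [122.7 135.5] ang 76.5 corners [[451.0, -151.0], [583.0, -182.0], [611.0, -63.0], [479.0, -31.0]] px (386.04705810546875, 244.78823852539062)
plate ctr [ 615.1 -122.4] size [113.3  85.7] ang 76.4 corners [[560.0, -167.0], [643.0, -188.0], [670.0, -77.0], [587.0, -57.0]] px (395.02679443359375, 203.54144287109375)
grip ctr [ 565.7 -222.7] size [45.5 17.9] ang 74.6 corners [[551.0, -242.0], [568.0, -247.0], [580.0, -203.0], [563.0, -198.0]] px (447.0000305175781, 225.00001525878906)
(230, 240) [546. 228.  35.] [117  19 151]
(267, 228) [570. 150.  31.] [126  10 131]
(385, 255) [ 509. -103.   14.] [110  14 224]
(395, 200) [ 622. -123.   55.] [  0   0 255]
(447, 226) [ 563. -221.   79.] [  2 219 250]
(415, 217) [ 582. -157.   84.] [120   5 237]
```

View pics/crop1.png

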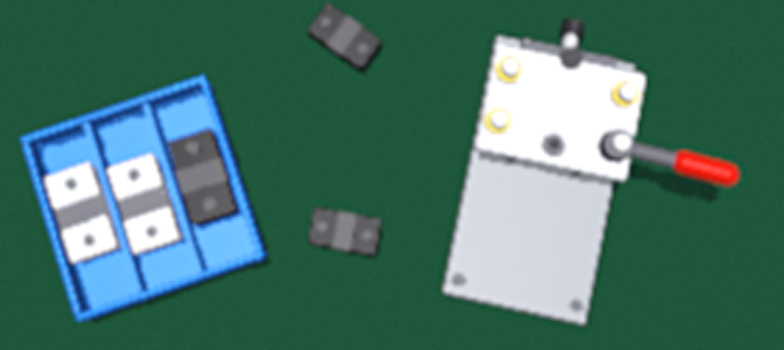

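The crop confirms it: the block in the right lane, about 68 mm long at (267,228), is larger than the two loose blocks (about 55 x 30 mm). I get the jig's origin near (574,-111) mm with yaw of about -13.8°, and the lever at about 0.31 rad. Both agree with the pivot and grip geometry. Next I move over the block.

Call:
arm_command(
  moves=[
    [0,577,-457,0,-1.42],
    [0,577,-457,0,-1.42],
    [0,577,-457,0,-1.42],
    [0,577,-457,0,-1.42],
    [0,577,-457,0,-1.42],
    [0,577,-457,0,-1.42],
    [0,577,-457,0,-1.42],
    [0,577,-457,0,-1.42],
    [0,577,-457,0,-1.42],
    [0,577,-457,0,-1.42],
    [0,577,-457,0,-1.42],
    [0,577,-457,0,-1.42],
  ],
)

```text
clock: 1.3
tcp_pos: [0.5117, 0.0278, 0.2146]
orientation: [-0.0, 0.591, 0.807, -0.0]
wrist_force: [1.6, -0.4, -0.5]
finger_gap: 0.0854
```

```bash
cat >> h.py <<'E'
from scipy.spatial.transform import Rotation as Ro
def goto(x,y,z,yawy=None):
    "print tool shift (mm) & turn to reach TCP (mm) with tool y along world angle yawy deg (mod 180)"
    s=env.get_state(); q=s['orientation']; R=Ro.from_quat([q[1],q[2],q[3],q[0]]).as_matrix()
    dl=R.T@(np.array([x,y,z])-s['tcp_pos']*1000)
    a=np.degrees(np.arctan2(R[1,1],R[0,1])); t=0
    if yawy is not None: t=-((yawy-a+90)%180-90)
    print('shift',np.round(dl,1),'turn',round(np.radians(t),4),'yaw_y now',round(a,1),'tcp',np.round(s['tcp_pos']*1000,1),'gap',round(s['finger_gap']*1000,1),'F',np.round(s['wrist_force'],1),'t',s['clock'])
E
python3 -c "
from h import *
goto(568,151,200,17.6); print(env.finger_overhang)
z=np.load('pics/top0.npz');print(onplane(z,267.5,228.6,.032))"
```

```text
shift [100.5  90.8  14.5] turn -0.0009 yaw_y now 17.5 tcp [511.7  27.8 214.6] gap 85.4 F [ 1.6 -0.4 -0.5] t 1.3
0.017
[0.56895063 0.14831781 0.032     ]
```

Call:
arm_command(
  moves=[
    [0,100,90,14,0],
    [0,100,90,14,0],
    [0,100,90,14,0],
    [0,100,90,14,0],
    [0,100,90,14,0],
  ],
)

```text
clock: 1.8
tcp_pos: [0.5665, 0.1488, 0.1998]
orientation: [-0.001, 0.59, 0.807, -0.001]
wrist_force: [-0.1, -0.4, -0.0]
finger_gap: 0.0852
```

```bash
python3 - <<'E'
from h import *
im,d,c=look('wrist'); cv2.imwrite('pics/w1.png',im); np.savez('pics/w1.npz',im=im,d=d,**c)
goto(569,149,200,17.6); print(c)
E
```

```text
shift [0.3 2.7 0.2] turn -0.0008 yaw_y now 17.6 tcp [566.5 147.9 200.2] gap 85.4 F [0.3 0.2 0.8] t 1.85
{'fx': 289.2286968918229, 'fy': 289.2286968918229, 'cx': 321.3875871280469, 'cy': 196.51484123036428, 'pose': array([[ 0.95304516,  0.28951997,  0.08878689,  0.5440977 ],
       [ 0.30282002, -0.90898115, -0.28644948,  0.22234665],
       [-0.00222723,  0.29988574, -0.95397253,  0.35921242],
       [ 0.        ,  0.        ,  0.        ,  1.        ]])}
```

View pics/w1.png

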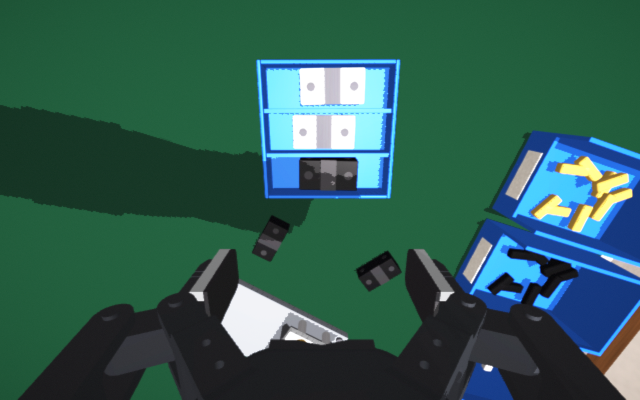

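The wrist view shows the black block at about (328,174) in the lane nearest the fingers, with the two bare blocks above it. I'll refine its position from depth points at the top face height.

```bash
python3 - <<'E'
from h import *
z=np.load('pics/w1.npz'); im=z['im'].astype(int); d=z['d']
v,u=np.mgrid[140:205,285:375]; P=z['pose']; Z=d[v,u]
W=np.stack([(u-z['cx'])/z['fx']*Z,(v-z['cy'])/z['fy']*Z,Z],-1)@P[:3,:3].T+P[:3,3]; W*=1000
px=im[v,u]; dark=(px.max(-1)-px.min(-1)<40)&(px.max(-1)<170)
hh=W[...,2]; print(np.histogram(hh[dark],bins=np.arange(0,50,4)))
m=dark&(abs(hh-32)<3)
# top face, ray-cast at z=32
p=np.array([onplane(z,a,b,.032)[:2]*1000 for a,b in zip(u[m],v[m])],np.float32)
r=cv2.minAreaRect(p); print('block',r, cv2.boxPoints(r).round(1).tolist(), 'mean',p.mean(0),len(p))
r=cv2.minAreaRect(np.stack([u[m],v[m]],-1).astype(np.float32)); print('px',r)
E
```

```text
(array([  91,    0,    0,    0,    7,   36,   30,  618, 1102,    0,    0,
          0]), array([ 0,  4,  8, 12, 16, 20, 24, 28, 32, 36, 40, 44, 48]))
block ((573.4708251953125, 152.12098693847656), (65.19823455810547, 35.54770278930664), 17.649812698364258) [[537.0, 159.1999969482422], [547.7999877929688, 125.30000305175781], [609.9000244140625, 145.10000610351562], [599.0999755859375, 178.89999389648438]] mean [573.1675  151.97588] 1707
px ((328.0, 174.0), (30.0, 56.0), 90.0)
```

Call:
arm_command(
  moves=[
    [0,1,6,40,0],
    [0,1,6,80,0],
    [0,1,6,115,0],
    [0,1,6,140,0],
    [0,1,6,155,0],
    [0,1,6,168,0],
    [0,1,6,175,0],
    [0,1,6,175,0],
  ],
)

```text
clock: 2.65
tcp_pos: [0.5721, 0.1501, 0.0254]
orientation: [-0.0, 0.592, 0.806, -0.0]
wrist_force: [0.1, 0.5, 0.8]
finger_gap: 0.0854
```

Call:
arm_command(
  moves=[
    [0.5,0,0,0,0],
    [0.5,0,0,0,0],
    [0.5,0,0,0,0],
    [0.5,0,0,0,0],
    [0.5,0,0,0,0],
  ],
  squeeze=50,
)

```text
clock: 3.15
tcp_pos: [0.5727, 0.151, 0.0261]
orientation: [0.0, 0.591, 0.807, 0.0]
wrist_force: [-0.5, -0.2, 0.2]
finger_gap: 0.0426
```

```bash
python3 - <<'E'
from h import *
im,d,c=look('wrist'); cv2.imwrite('pics/w2.png',im); goto(572,151,25,17.6)
E
```

```text
shift [ 0.2 -0.6  1. ] turn -0.001 yaw_y now 17.5 tcp [572.7 151.   26. ] gap 42.3 F [ 0.2 -0.  -0.7] t 3.2
```

View pics/w2.png

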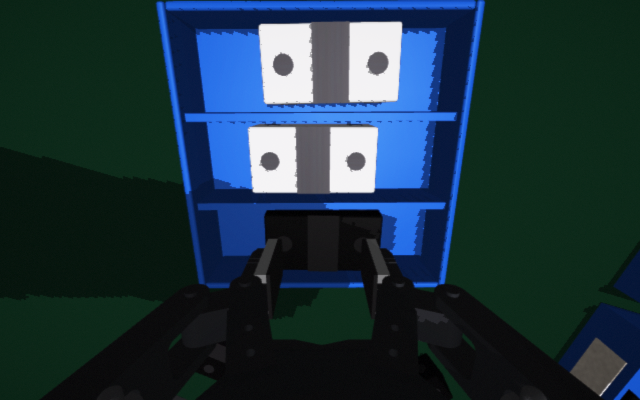

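```bash
python3 - <<'E'
from h import *
im,d,c=look('wrist'); 
for v in range(205,330,8):
    print(v,[tuple(np.round(depthpt(c,d,u,v)*1000).astype(int).tolist()) if d[v,u]>0 else None for u in (250,268,275,323,375,384)])
# finger points in tool frame
s=env.get_state(); q=s['orientation']; R=Ro.from_quat([q[1],q[2],q[3],q[0]]).as_matrix()
vv,uu=np.mgrid[200:400:1,150:500:1]; Z=d[vv,uu]; P=np.array(c['pose'])
W=np.stack([(uu-c['cx'])/c['fx']*Z,(vv-c['cy'])/c['fy']*Z,Z],-1)@P[:3,:3].T+P[:3,3]
T=((W-s['tcp_pos'])@R*1000)[Z>0]; 
for lo in range(-60,24,6):
    k=T[(T[:,2]>=lo)&(T[:,2]<lo+6)&(abs(T[:,0])<30)&(abs(T[:,1])<60)]
    if len(k): print('toolz',lo,len(k),'x',k[:,0].min().round(),k[:,0].max().round(),'|y|',abs(k[:,1]).min().round(),abs(k[:,1]).max().round())
E
```

```text
205 [(528, 162, 34), (537, 165, 32), (541, 167, 34), (567, 175, 34), (594, 183, 33), (599, 185, 33)]
213 [(525, 145, 4), (539, 160, 31), (542, 161, 30), (569, 168, 29), (598, 177, 28), (611, 172, 4)]
221 [(526, 139, 4), (540, 155, 31), (544, 157, 32), (570, 165, 32), (598, 174, 33), (613, 166, 4)]
229 [(528, 133, 4), (541, 151, 33), (545, 152, 32), (571, 160, 33), (600, 169, 32), (615, 161, 3)]
237 [(529, 127, 4), (542, 146, 33), (546, 147, 33), (573, 156, 34), (602, 164, 32), (617, 155, 3)]
245 [(531, 122, 5), (545, 154, 57), (548, 155, 56), (574, 151, 33), (595, 169, 55), (619, 150, 5)]
253 [(532, 115, 4), (546, 155, 65), (549, 155, 64), (576, 146, 33), (594, 170, 65), (601, 167, 56)]
261 [(539, 147, 63), (547, 154, 71), (550, 153, 68), (577, 141, 33), (593, 169, 71), (596, 170, 72)]
269 [(541, 148, 72), (548, 154, 77), (551, 149, 68), (579, 135, 32), (592, 168, 78), (595, 170, 78)]
277 [(543, 156, 88), (549, 153, 81), (552, 147, 71), (581, 130, 33), (591, 167, 82), (593, 170, 86)]
285 [(544, 155, 92), (550, 150, 82), (553, 143, 71), (582, 127, 37), (592, 164, 82), (592, 170, 91)]

[... 360 characters left out ...]
, 172, 114), (586, 173, 114)]
325 [(549, 162, 118), (553, 163, 118), (565, 57, -1), (600, 69, 0), (583, 172, 117), (585, 172, 117)]
toolz -60 831 x -11.0 13.0 |y| 20.0 39.0
toolz -54 519 x -11.0 12.0 |y| 20.0 36.0
toolz -48 586 x -11.0 12.0 |y| 20.0 36.0
toolz -42 489 x -11.0 12.0 |y| 21.0 36.0
toolz -36 457 x -11.0 12.0 |y| 20.0 36.0
toolz -30 357 x -11.0 12.0 |y| 20.0 36.0
toolz -24 127 x -11.0 11.0 |y| 21.0 28.0
toolz -18 325 x -26.0 -22.0 |y| 0.0 60.0
toolz -12 6338 x -27.0 26.0 |y| 0.0 60.0
toolz -6 2872 x -24.0 26.0 |y| 0.0 60.0
toolz 0 423 x -23.0 18.0 |y| 0.0 60.0
toolz 6 152 x -23.0 -21.0 |y| 49.0 60.0
toolz 12 135 x -24.0 -21.0 |y| 49.0 60.0
toolz 18 2610 x -24.0 12.0 |y| 36.0 60.0
```

```bash
python3 - <<'E'
from h import *
def tips(im,d,c,tcp,R,name):
    vv,uu=np.mgrid[200:400,100:560]; Z=d[vv,uu]; P=np.array(c['pose'])
    W=np.stack([(uu-c['cx'])/c['fx']*Z,(vv-c['cy'])/c['fy']*Z,Z],-1)@P[:3,:3].T+P[:3,3]
    T=(W-tcp)@R*1000; ok=(Z>0)&(abs(T[...,0])<14)&(abs(T[...,1])<62)&(W[...,2]>.04)
    for sgn in(-1,1):
        k=ok&(T[...,1]*sgn>0); t=T[k]; i=np.argsort(-t[:,2])[:400:40]; print(name,sgn,'tool pts\n',t[i].round(0).tolist())
im,d,c=look('wrist'); s=env.get_state(); q=s['orientation']; R=Ro.from_quat([q[1],q[2],q[3],q[0]]).as_matrix()
tips(im,d,c,s['tcp_pos'],R,'now')
z=np.load('pics/w1.npz'); tips(z['im'],z['d'],z,np.array([.5665,.1479,.2002]),R,'w1')
print(env.finger_overhang, s['finger_gap'])
E
```

```text
now -1 tool pts
 [[2.0, -21.0, -18.0], [3.0, -21.0, -23.0], [-2.0, -21.0, -25.0], [11.0, -22.0, -26.0], [-2.0, -21.0, -28.0], [11.0, -26.0, -29.0], [11.0, -22.0, -30.0], [11.0, -25.0, -31.0], [0.0, -21.0, -32.0], [7.0, -32.0, -33.0]]
now 1 tool pts
 [[2.0, 22.0, -18.0], [-9.0, 22.0, -23.0], [11.0, 28.0, -25.0], [7.0, 33.0, -26.0], [11.0, 26.0, -28.0], [8.0, 30.0, -29.0], [8.0, 22.0, -30.0], [2.0, 22.0, -31.0], [9.0, 22.0, -32.0], [-3.0, 22.0, -33.0]]
w1 -1 tool pts
 [[-6.0, -42.0, -29.0], [-2.0, -42.0, -32.0], [10.0, -42.0, -33.0], [12.0, -43.0, -34.0], [11.0, -42.0, -35.0], [-4.0, -42.0, -36.0], [7.0, -52.0, -37.0], [12.0, -45.0, -38.0], [7.0, -42.0, -39.0], [7.0, -52.0, -39.0]]
w1 1 tool pts
 [[7.0, 44.0, -28.0], [-2.0, 44.0, -31.0], [3.0, 44.0, -33.0], [5.0, 44.0, -34.0], [5.0, 43.0, -35.0], [-5.0, 44.0, -36.0], [12.0, 46.0, -37.0], [12.0, 44.0, -37.0], [11.0, 48.0, -38.0], [10.0, 44.0, -39.0]]
0.017 0.04293918677763758
```

The wrist depth shows the fingertips about 28 mm *behind* the reported TCP when open and 19 mm behind at a 42 mm gap, where the text says 17 mm ahead. They closed in the air above the block without touching it. I'll go by the measured tips: open, then go about 41 mm lower while watching the force.

Call:
arm_command(
  moves=[
    [0,0,0,0,0],
    [0,0,0,0,0],
    [0,0,0,0,0],
    [0,0,0,0,0],
    [0,0,0,6,0],
    [0,0,0,12,0],
    [0,0,0,18,0],
    [0,0,0,22,0],
    [0,0,0,22,0],
  ],
)

```text
clock: 4.2
tcp_pos: [0.5717, 0.1508, 0.0027]
orientation: [-0.001, 0.591, 0.807, -0.001]
wrist_force: [0.6, 0.5, 0.7]
finger_gap: 0.0851
```

Call:
arm_command(
  moves=[
    [0,0,0,5,0],
    [0,0,0,10,0],
    [0,0,0,14,0],
    [0,0,0,17,0],
    [0,0,0,19,0],
    [0,0,0,19,0],
  ],
)

```text
clock: 4.8
tcp_pos: [0.5723, 0.1509, -0.0156]
orientation: [-0.0, 0.591, 0.807, -0.0]
wrist_force: [1.2, -0.8, -0.4]
finger_gap: 0.0854
```

Call:
arm_command(
  moves=[
    [0.4,0,0,0,0],
    [0.4,0,0,0,0],
    [0.4,0,0,0,0],
    [0.4,0,0,0,0],
    [0.4,0,0,0,0],
  ],
  squeeze=60,
)

```text
clock: 5.3
tcp_pos: [0.5731, 0.151, -0.0146]
orientation: [0.0, 0.591, 0.807, 0.0]
wrist_force: [-0.1, 0.5, 5.2]
finger_gap: 0.0671
```

The gap reads 67 mm, so the block is gripped. I'll lift it and carry it above the front rest.

Call:
arm_command(
  moves=[
    [0.4,0,0,-25,0],
    [0.4,0,0,-65,0],
    [0.4,0,0,-90,0],
    [0.4,-45,-28,-90,0.12],
    [0.4,-85,-53,-90,0.24],
    [0.4,-125,-78,-90,0.36],
    [0.4,-165,-103,-90,0.48],
    [0.4,-200,-125,-90,0.55],
    [0.4,-216,-135,-90,0.55],
    [0.4,-216,-135,-90,0.55],
    [0.4,-216,-135,-90,0.55],
  ],
)

```text
clock: 6.4
tcp_pos: [0.5082, -0.0956, 0.0741]
orientation: [-0.001, 0.788, 0.615, -0.0]
wrist_force: [-1.0, 0.4, -2.2]
finger_gap: 0.0669
```

```bash
python3 - <<'E'
from h import *
im,d,c=look('wrist'); goto(509.6,-95.3,75,-13.8); cv2.imwrite('pics/w3.png',im); np.savez('pics/w3.npz',im=im,d=d,**c)
im,d,c=look('top'); cv2.imwrite('pics/t3.png',im); np.savez('pics/t3.npz',im=im,d=d,**c)
E
```

```text
shift [ 0.   1.2 -0.8] turn -0.003 yaw_y now -14.0 tcp [508.4 -95.   74.2] gap 67.2 F [-0.9 -0.1 -3.3] t 6.45
```

View pics/w3.png

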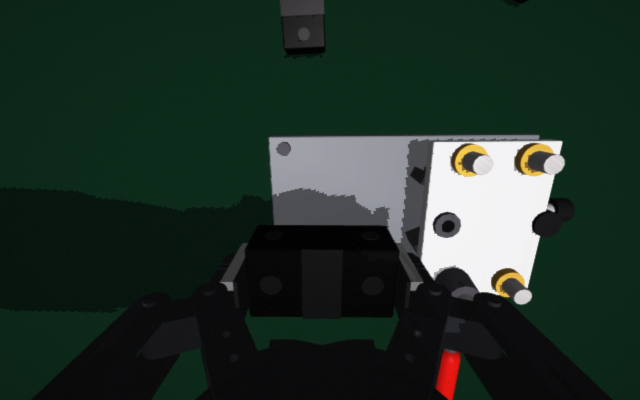

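The wrist view shows the block held level, the front rest's far corner at (269,137) and the plate's corners at (434,141) and (562,141). I'll check the jig pose from these.

```bash
python3 - <<'E'
from h import *
z=np.load('pics/w3.npz'); g=cv2.cvtColor(z['im'],cv2.COLOR_BGR2GRAY)
def sub(pts): return cv2.cornerSubPix(g,np.array(pts,np.float32).reshape(-1,1,2),(5,5),(-1,-1),(3,50,.01)).reshape(-1,2)
px=sub([(269,137),(434,141),(562,141)]); print(px)
J=np.array([[-110,55],[0,55],[80,55]],float); W=np.array([onplane(z,*p,h)[:2]*1000 for p,h in zip(px,(.012,.053,.053))]); print(W.round(1))
R,_=cv2.estimateAffinePartial2D(J.astype(np.float32),W.astype(np.float32),method=cv2.LMEDS); print(R, 'yaw',np.degrees(np.arctan2(R[1,0],R[0,0])))
d=W-W.mean(0); print([np.linalg.norm(W[i]-W[i+1]).round(1) for i in(0,1)],[np.degrees(np.arctan2(*(W[j]-W[i])[::-1])).round(2) for i,j in((0,1),(1,2),(0,2))])
# lower edge of block (bottom outline) and block direction from depth: top face
t=np.load('pics/t3.npz'); g=cv2.cvtColor(t['im'],cv2.COLOR_BGR2GRAY)
a=cv2.resize(t['im'][165:290,340:480],None,fx=4,fy=4,interpolation=cv2.INTER_CUBIC); cv2.imwrite('pics/t3c.png',a)
# left edge line of plate & front edge from depth/colour in top0
t=np.load('pics/top0.npz'); im=t['im']; hsv=cv2.cvtColor(im,cv2.COLOR_BGR2HSV); 
fr=[]
for p,h in (((353.2,269.3),.012),((404.6,281),.012),((364.6,218.2),.053),((418.6,228.9),.053)):
    print(p,onplane(t,*p,h)*1000)
E
```

```text
[[268.3119  136.88467]
 [434.72894 139.72284]
 [562.2158  140.74956]]
[[482.9 -32.9]
 [590.1 -57.3]
 [666.1 -76.9]]
[[ 9.64557045e-01  2.31523895e-01  5.76234862e+02]
 [-2.31523895e-01  9.64557045e-01 -1.11441507e+02]] yaw -13.497429726593507
[np.float64(110.0), np.float64(78.5)] [np.float64(-12.78), np.float64(-14.5), np.float64(-13.5)]
(353.2, 269.3) [479.43898991 -33.692947    12.        ]
(404.6, 281) [ 452.87070212 -142.6359506    12.        ]
(364.6, 218.2) [585.04885851 -58.14321384  53.        ]
(418.6, 228.9) [ 560.52433415 -169.29805508   53.        ]
```

```bash
python3 - <<'E'
from h import *
d0=np.load('pics/w3.npz'); d=d0['d']; c=d0
vv,uu=np.mgrid[222:322,240:405]; Z=d[vv,uu]; P=c['pose']
W=np.stack([(uu-c['cx'])/c['fx']*Z,(vv-c['cy'])/c['fy']*Z,Z],-1)@P[:3,:3].T+P[:3,3]
a=np.radians(-14.0); ty=np.array([np.cos(a),np.sin(a),0]); tx=np.array([-np.sin(a),np.cos(a),0])
r=W-[.5084,-.095,0]; X=r@tx*1000; Y=r@ty*1000; h=W[...,2]*1000
print(np.histogram(h[Z>0],bins=np.arange(60,140,5)))
m=(Z>0)&(h>112)&(h<130)&(abs(Y)<36); print('top h',np.median(h[m]),'X',np.percentile(X[m],[1,50,99]),'Y',np.percentile(Y[m],[1,50,99]))
f=m&(abs(Y)<25); p=np.stack([X[f],Y[f],h[f]],-1); A=np.c_[p[:,:2],np.ones(len(p))]; print('plane',np.linalg.lstsq(A,p[:,2],rcond=None)[0])
rr=cv2.minAreaRect(np.stack([Y[m],X[m]],-1).astype(np.float32)); print(rr)
goto(510.4,-96.4,0,-13.7)
E
```

```text
(array([    0,     0,     0,     0,     0,     0,    80,   506,   587,
         674,   780,  1208, 10172,   355,   213]), array([ 60,  65,  70,  75,  80,  85,  90,  95, 100, 105, 110, 115, 120,
       125, 130, 135]))
top h 121.00794871572592 X [-17.83914546   3.0883831   17.75045359] Y [-33.10286274   0.2889763   34.09817925]
plane [-6.44829859e-02 -2.27207311e-03  1.20699881e+02]
((-0.004505157470703125, -0.4532470703125), (37.43067169189453, 71.85932159423828), 89.67852783203125)
shift [-1.2  2.2 74.3] turn -0.0038 yaw_y now -13.9 tcp [508.7 -94.7  74.3] gap 66.9 F [ 0.6  0.5 -2.9] t 6.5
```

Call:
arm_command(
  moves=[
    [0.4,-1,2,25,0],
    [0.4,-1,2,50,0],
    [0.4,-1,2,65,0],
    [0.4,-1,2,73,0],
    [0.4,-1,2,77,0],
    [0.4,-1,2,79,0],
    [0.4,-1,2,80,0],
    [0.4,-1,2,80,0],
  ],
)

```text
clock: 7.3
tcp_pos: [0.5112, -0.0973, -0.0046]
orientation: [0.001, 0.788, 0.616, 0.0]
wrist_force: [0.1, -0.3, -3.5]
finger_gap: 0.0672
```

Call:
arm_command(
  moves=[
    [0.4,0,0,0.5,0],
    [0.4,0,0,1,0],
    [0.4,0,0,1,0],
  ],
)

```text
clock: 7.6
tcp_pos: [0.5107, -0.0973, -0.006]
orientation: [0.0, 0.788, 0.616, 0.0]
wrist_force: [0.3, -0.1, -3.5]
finger_gap: 0.067
```

Call:
arm_command(
  moves=[
    [0.4,0,0,0.5,0],
    [0.4,0,0,1,0],
    [0.4,0,0,1,0],
  ],
)

```text
clock: 7.9
tcp_pos: [0.5107, -0.0973, -0.0067]
orientation: [0.0, 0.788, 0.616, 0.0]
wrist_force: [-2.3, 1.1, 4.0]
finger_gap: 0.0669
```

The force turned to +4 N, so the block rests on the steel. I'll open, rise, turn 90° and shift 20 mm towards the block's outer end.

Call:
arm_command(
  moves=[
    [0,0,0,0,0],
    [0,0,0,0,0],
    [0,0,0,0,0],
    [0,0,0,-25,0],
    [0,0,-10,-60,-0.1],
    [0,0,-20,-70,-0.25],
    [0,0,-20,-70,-0.4],
    [0,0,-20,-70,-0.55],
    [0,0,-20,-70,-0.7],
    [0,0,-20,-70,-0.85],
    [0,0,-20,-70,-1.0],
    [0,0,-20,-70,-1.15],
  ],
)

```text
clock: 9.1
tcp_pos: [0.4913, -0.0924, 0.0628]
orientation: [0.0, 0.323, 0.946, -0.0]
wrist_force: [-0.1, 0.7, -0.8]
finger_gap: 0.0851
```

Call:
arm_command(
  moves=[
    [0,0,0,0,-0.15],
    [0,0,0,0,-0.3],
    [0,0,0,0,-0.42],
    [0,0,0,0,-0.42],
    [0,0,0,0,-0.42],
  ],
)

```text
clock: 9.6
tcp_pos: [0.4912, -0.0923, 0.0627]
orientation: [0.0, 0.124, 0.992, -0.0]
wrist_force: [0.4, -0.5, -0.7]
finger_gap: 0.0854
```

```bash
python3 - <<'E'
from h import *
im,d,c=look('wrist'); goto(491.3,-92.6,70,76.3); cv2.imwrite('pics/w4.png',im); np.savez('pics/w4.npz',im=im,d=d,**c)
vv,uu=np.mgrid[100:400,100:540]; Z=d[vv,uu]; P=c['pose']
W=(np.stack([(uu-c['cx'])/c['fx']*Z,(vv-c['cy'])/c['fy']*Z,Z],-1)@P[:3,:3].T+P[:3,3])*1000
cs,s=.9716,-.2368; r=W[...,:2]-[574.5,-112]; X=r@[cs,s]; Y=r@[-s,cs]; px=im[vv,uu].max(-1)
m=(Z>0)&(abs(W[...,2]-40)<4)&(px<150)&(X<-20)&(X>-110)&(abs(Y)<30)
print(m.sum(),'X',np.percentile(X[m],[1,99]),'Y',np.percentile(Y[m],[1,99]),np.median(W[...,2][m])); print(cv2.minAreaRect(np.stack([X[m],Y[m]],-1).astype(np.float32)))
E
```

```text
shift [-0.1 -0.2 -7.2] turn -0.0082 yaw_y now 75.8 tcp [491.2 -92.4  62.8] gap 85.3 F [-0.4  0.2  0.2] t 9.65
4382 X [-99.17919046 -33.05480306] Y [-18.00856884  16.32242075] 40.31774799400793
((-65.80874633789062, -1.060089111328125), (35.802879333496094, 67.8450927734375), 88.33902740478516)
```

View pics/w4.png

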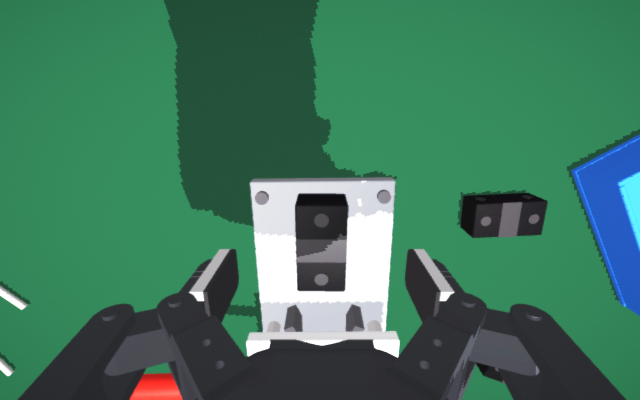

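The wrist view shows the block square on the rest at (321,243), with the fences behind it at (297,320) and (351,320). The block lies about 2 mm towards -y of the rest's centre line. I'll grip it by the sides.

Call:
arm_command(
  moves=[
    [0,0,0,25,0],
    [0,0,0,45,0],
    [0,0,0,56,0],
    [0,0,0,62,0],
    [0,0,0,64,0],
    [0,0,0,64,0],
    [0.75,0,0,64,0],
    [0.75,0,0,64,0],
    [0.75,0,0,64,0],
    [0.75,0,0,64,0],
    [0.75,0,0,64,0],
    [0.75,0,0,64,0],
  ],
  squeeze=25,
)

```text
clock: 10.85
tcp_pos: [0.4916, -0.0926, -0.0007]
orientation: [0.0, 0.122, 0.993, -0.0]
wrist_force: [-1.5, -0.2, 5.5]
finger_gap: 0.0354
```

Call:
arm_command(
  moves=[
    [0.75,0,1,0,0],
    [0.75,-4,1.5,0,0],
    [0.75,-9,1.5,0,0],
    [0.75,-15,1.5,0,0],
    [0.75,-21,1.5,0,0],
    [0.75,-26,1.5,0,0],
    [0.75,-28,1.5,0,0],
    [0.75,-28,1.5,0,0],
  ],
)

```text
clock: 11.65
tcp_pos: [0.5172, -0.0972, -0.0007]
orientation: [-0.001, 0.122, 0.993, 0.0]
wrist_force: [-5.7, 0.9, 10.9]
finger_gap: 0.0356
```

Call:
arm_command(
  moves=[
    [0.75,-2,0,0,0],
    [0.75,-4,0,0,0],
    [0.75,-6,0,0,0],
    [0.75,-8,0,0,0],
    [0.75,-10,0,0,0],
  ],
)

```text
clock: 12.15
tcp_pos: [0.5261, -0.0993, -0.0007]
orientation: [-0.002, 0.122, 0.993, 0.0]
wrist_force: [-7.4, 2.8, 13.4]
finger_gap: 0.0356
```

The upward force is growing to 13 N, so I'm pressing the block on the rest. I'll ease up 1 mm.

Call:
arm_command(
  moves=[
    [0.75,0,0,-0.5,0],
    [0.75,0,0,-1,0],
    [0.75,0,0,-1,0],
  ],
)

```text
clock: 12.45
tcp_pos: [0.528, -0.0998, -0.0007]
orientation: [-0.0, 0.122, 0.993, 0.0]
wrist_force: [-1.6, 0.2, 1.3]
finger_gap: 0.0352
```

```bash
python3 - <<'E'
from h import *
im,d,c=look('wrist'); goto(526,-99,0,75.8); print(env.get_state()['ft_torque']); cv2.imwrite('pics/w5.png',im[150:400,150:500])
E
```

```text
shift [ 2.1  0.4 -0.7] turn 0.0031 yaw_y now 76.0 tcp [528.  -99.9  -0.7] gap 36.2 F [-1.3 -0.1 -0.3] t 12.5
[ 0.07878315  0.23419102 -0.01124031]
```

View pics/w5.png

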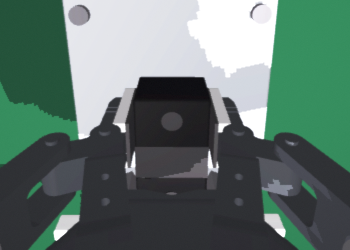

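The crop shows the block held centrally with its front just entering the mouth, and the forces are back near zero. I'll continue at 15 mm/s.

Call:
arm_command(
  moves=[
    [0.75,-1.5,0,0,0],
    [0.75,-3,0,0,0],
    [0.75,-4.5,0,0,0],
    [0.75,-6,0,0,0],
    [0.75,-7,0,0,0],
  ],
)

```text
clock: 13.0
tcp_pos: [0.5355, -0.1019, -0.0003]
orientation: [0.0, 0.122, 0.993, -0.0]
wrist_force: [0.2, -0.4, -3.9]
finger_gap: 0.0359
```

Call:
arm_command(
  moves=[
    [0.75,-1.5,0,0,0],
    [0.75,-3,0,0,0],
    [0.75,-4.5,0,0,0],
    [0.75,-5.5,0,0,0],
  ],
)

```text
clock: 13.4
tcp_pos: [0.5408, -0.1032, -0.0002]
orientation: [0.0, 0.122, 0.993, -0.0]
wrist_force: [0.2, -0.7, -3.8]
finger_gap: 0.0352
```

Call:
arm_command(
  moves=[
    [0.75,-1,0,0.2,0],
    [0.75,-2,0,0.4,0],
    [0.75,-3,0,0.4,0],
    [0.75,-3.5,0,0.4,0],
  ],
)

```text
clock: 13.8
tcp_pos: [0.5441, -0.104, -0.0006]
orientation: [0.0, 0.122, 0.993, -0.0]
wrist_force: [0.4, 0.4, -3.2]
finger_gap: 0.0356
```

Call:
arm_command(
  moves=[
    [0.75,-0.7,0,0,0],
    [0.75,-1.4,0,0,0],
    [0.75,-2,0,0,0],
  ],
)

```text
clock: 14.1
tcp_pos: [0.5459, -0.1045, -0.0006]
orientation: [0.0, 0.122, 0.993, -0.0]
wrist_force: [-0.8, -0.5, -4.0]
finger_gap: 0.0355
```

Call:
arm_command(
  moves=[
    [0.75,-0.7,0,0,0],
    [0.75,-1.4,0,0,0],
    [0.75,-2,0,0,0],
  ],
)

```text
clock: 14.4
tcp_pos: [0.5479, -0.105, -0.0006]
orientation: [0.0, 0.122, 0.993, -0.0]
wrist_force: [-0.4, 0.1, -3.4]
finger_gap: 0.0355
```

Call:
arm_command(
  moves=[
    [0.75,-0.7,0,0.2,0],
    [0.75,-1.4,0,0.3,0],
    [0.75,-1.8,0,0.3,0],
  ],
)

```text
clock: 14.7
tcp_pos: [0.5495, -0.1054, -0.0007]
orientation: [-0.0, 0.122, 0.993, -0.0]
wrist_force: [-1.6, 1.2, 1.1]
finger_gap: 0.0357
```

Call:
arm_command(
  moves=[
    [0.75,-0.7,0,0,0],
    [0.75,-1.4,0,0,0],
    [0.75,-1.8,0,0,0],
  ],
)

```text
clock: 15.0
tcp_pos: [0.5502, -0.1055, -0.0007]
orientation: [-0.001, 0.122, 0.993, -0.0]
wrist_force: [-6.1, 1.6, 7.5]
finger_gap: 0.0356
```

Call:
arm_command(
  moves=[
    [0.75,-0.5,0,-0.4,0],
    [0.75,-0.5,0,-0.4,0],
  ],
)

```text
clock: 15.2
tcp_pos: [0.5502, -0.1056, -0.0007]
orientation: [-0.001, 0.122, 0.993, 0.0]
wrist_force: [-6.3, 1.4, 4.1]
finger_gap: 0.036
```

Call:
arm_command(
  moves=[
    [0.75,-0.4,0,-0.2,0],
    [0.75,-0.8,0,-0.2,0],
    [0.75,-0.8,0,-0.2,0],
  ],
)

```text
clock: 15.5
tcp_pos: [0.5501, -0.1056, -0.0007]
orientation: [-0.002, 0.122, 0.993, 0.0]
wrist_force: [-7.6, 1.1, 5.2]
finger_gap: 0.0353
```

Call:
arm_command(
  moves=[
    [0.75,-0.5,0,0,0],
    [0.75,-1.0,0,0,0],
    [0.75,-1.0,0,0,0],
  ],
)

```text
clock: 15.8
tcp_pos: [0.5502, -0.1056, -0.0007]
orientation: [-0.003, 0.122, 0.993, 0.0]
wrist_force: [-10.6, 1.7, 7.7]
finger_gap: 0.0353
```

It's solid: three extra pushes moved the TCP 0 mm while the force rose to 10.7 N, at about 28 mm behind the mouth, within the 24-38 mm range. So the block is home. I'll ease the push, release and rise clear.

Call:
arm_command(
  moves=[
    [0.75,2,0,0,0],
    [0.75,2,0,0,0],
    [0,2,0,0,0],
    [0,2,0,0,0],
    [0,2,0,0,0],
    [0,2,0,0,0],
    [0,5,0,-25,0],
    [0,15,0,-65,0],
    [0,25,0,-110,0],
    [0,25,0,-120,0],
    [0,25,0,-120,0],
  ],
)

```text
clock: 16.9
tcp_pos: [0.5313, -0.101, 0.1222]
orientation: [0.003, 0.122, 0.993, -0.001]
wrist_force: [1.4, -0.8, 0.2]
finger_gap: 0.0855
```

```bash
cat > jb.py <<'E'
from h import *
import sys
def run(name):
    im,d,c=look('wrist'); cv2.imwrite(f'pics/{name}.png',im); goto(550,-105.6,0,75.8)
    vv,uu=np.mgrid[50:400,60:580]; Z=d[vv,uu]; P=np.array(c['pose'])
    W=(np.stack([(uu-c['cx'])/c['fx']*Z,(vv-c['cy'])/c['fy']*Z,Z],-1)@P[:3,:3].T+P[:3,3])*1000
    cs,s=np.cos(np.radians(-13.8)),np.sin(np.radians(-13.8)); r=W[...,:2]-[574.5,-112]; X=r@[cs,s]; Y=r@[-s,cs]; px=im[vv,uu].astype(int)
    m=(Z>0)&(abs(W[...,2]-40)<4)&(px.max(-1)<150)&(X<-5)&(X>-110)&(abs(Y)<30)
    print('block',m.sum(),'X',np.percentile(X[m],[1,99]),'Y',np.percentile(Y[m],[1,99]))
    hsv=cv2.cvtColor(im,cv2.COLOR_BGR2HSV)[vv,uu]; k=((hsv[...,0]<8)|(hsv[...,0]>172))&(hsv[...,1]>150)&(Z>0)&(W[...,2]>50)
    if k.sum()>30: print('red',k.sum(),'X',X[k].mean(),'Y',Y[k].mean(),'z',np.percentile(W[...,2][k],[2,50,98]))
    t,dt,ct=look('top'); h=cv2.cvtColor(t,cv2.COLOR_BGR2HSV); k=(((h[...,0]<8)|(h[...,0]>172))&(h[...,1]>150)).astype(np.uint8); k[:180]=0;k[300:]=0;k[:,:340]=0;k[:,490:]=0
    if k.sum()>15:
        v,u=np.nonzero(k); q=onplane(ct,u.mean(),v.mean(),.078)[:2]*1000-[574.5,-112]; a=[q@[cs,s],q@[-s,cs]]; e=np.array(a)-[22,-44]
        print('top grip jig',np.round(a,1),'r',np.hypot(*e).round(1),'v',(-np.arctan2(e[1],e[0])-np.radians(75)).round(3),k.sum())
    cv2.imwrite(f'pics/{name}t.png',cv2.resize(t[170:290,340:480],None,fx=4,fy=4))
run(sys.argv[1])
E
python3 jb.py w6
```

```text
shift [-20.1  -0.  120.3] turn 0.003 yaw_y now 76.0 tcp [ 530.2 -100.6  120.3] gap 85.2 F [-0.6  0.1  0.2] t 16.95
block 1468 X [-39.22752944  -5.41536153] Y [-16.8449851   18.43087719]
red 450 X 11.967159274496352 Y -115.31587713281634 z [ 71.9978599   79.92899795 179.4719599 ]
```

View pics/w6.png

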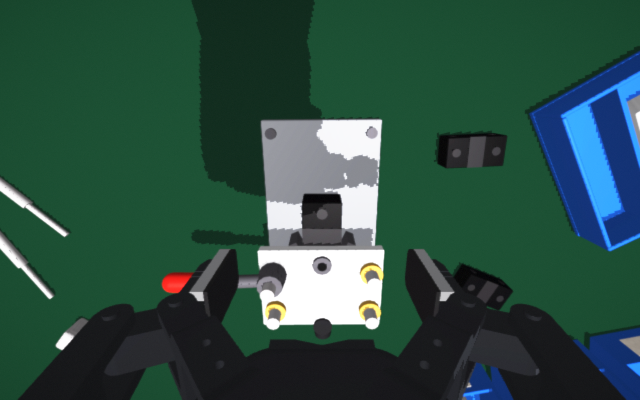

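The wrist view shows the block under the plate with about 40 mm sticking out at (322,212), and the lever open at (200,282). The stop face is therefore at about 28 mm, which matches what I felt. Now I move to straddle the lever's red grip, with tool x radial and tool y along the clockwise tangent.

Call:
arm_command(
  moves=[
    [0,0,0,-30,-0.14],
    [0,-15,-25,-40,-0.28],
    [0,-30,-52,-40,-0.42],
    [0,-48,-82,-40,-0.56],
    [0,-64,-110,-40,-0.7],
    [0,-64,-110,-40,-0.84],
    [0,-64,-110,-40,-0.98],
    [0,-64,-110,-40,-1.12],
    [0,-64,-110,-40,-1.26],
    [0,-64,-110,-40,-1.4],
    [0,-64,-110,-40,-1.52],
    [0,-64,-110,-40,-1.52],
  ],
)

```text
clock: 18.2
tcp_pos: [0.5639, -0.2221, 0.157]
orientation: [-0.001, -0.595, 0.803, 0.002]
wrist_force: [0.9, 0.0, -0.4]
finger_gap: 0.085
```

```bash
python3 - <<'E'
from h import *
im,d,c=look('wrist'); goto(566,-222.5,35,163); 
vv,uu=np.mgrid[0:400,0:640]; Z=d; P=np.array(c['pose'])
W=(np.stack([(uu-c['cx'])/c['fx']*Z,(vv-c['cy'])/c['fy']*Z,Z],-1)@P[:3,:3].T+P[:3,3])*1000
h=cv2.cvtColor(im,cv2.COLOR_BGR2HSV); k=((h[...,0]<8)|(h[...,0]>172))&(h[...,1]>150)&(Z>0)&(abs(W[...,2]-76)<12)&(W[...,1]<-170)
print(k.sum(), W[k].mean(0) if k.any() else 0)
if k.any():
    r=cv2.minAreaRect(np.array([onplane(c,u,v,.078)[:2]*1000 for v,u in zip(*np.nonzero(k))],np.float32)); print(r)
cv2.imwrite('pics/w7.png',im)
E
```

```text
shift [ -0.2  -2.5 122.3] turn -0.0015 yaw_y now 162.9 tcp [ 564.  -222.1  157.4] gap 85.8 F [-0.1  0.2 -0.2] t 18.25
1640 [ 696.40892169 -221.30487829   78.00062146]
((721.7245483398438, -212.08297729492188), (335.470458984375, 44.2122688293457), 3.6834137439727783)
```

View pics/w7.png

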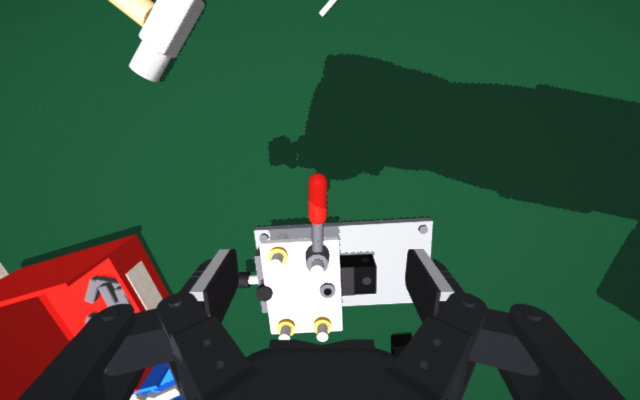

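The wrist view shows the lever at (318,200), centred between the fingers and pointing along tool x. I'll descend, then close to a loose 27 mm gap.

Call:
arm_command(
  moves=[
    [0,0,-2,35,0],
    [0,0,-2,75,0],
    [0,0,-2,100,0],
    [0,0,-2,115,0],
    [0,0,-2,122,0],
    [0,0,-2,122,0],
    [0.68,0,-2,122,0],
    [0.68,0,-2,122,0],
    [0.68,0,-2,122,0],
    [0.68,0,-2,122,0],
    [0.68,0,-2,122,0],
    [0.68,0,-2,122,0],
  ],
  squeeze=20,
)

```text
clock: 19.45
tcp_pos: [0.5667, -0.2232, 0.038]
orientation: [0.0, -0.595, 0.804, -0.0]
wrist_force: [-1.0, -0.7, 0.3]
finger_gap: 0.0271
```

Call:
arm_command(
  moves=[
    [0.68,-0.3,6.4,0,0.1],
    [0.68,-1.3,12.7,0,0.2],
    [0.68,-2.9,18.9,0,0.3],
    [0.68,-5,25,0,0.4],
    [0.68,-7.8,30.7,0,0.5],
    [0.68,-7.8,30.7,0,0.5],
  ],
)

```text
clock: 20.05
tcp_pos: [0.5393, -0.2065, 0.0378]
orientation: [-0.0, -0.378, 0.926, -0.0]
wrist_force: [0.6, -0.0, -0.1]
finger_gap: 0.0273
```

Call:
arm_command(
  moves=[
    [0.68,-0.3,6.4,0,0.1],
    [0.68,-1.3,12.7,0,0.2],
    [0.68,-2.9,18.9,0,0.3],
    [0.68,-5,25,0,0.4],
    [0.68,-7.8,30.7,0,0.5],
  ],
)

```text
clock: 20.55
tcp_pos: [0.5239, -0.18, 0.0378]
orientation: [0.0, -0.136, 0.991, -0.001]
wrist_force: [-0.6, -1.3, -0.7]
finger_gap: 0.0275
```

```bash
python3 jb.py w8
```

```text
shift [-45.3  63.6  37.6] turn 0.518 yaw_y now 105.5 tcp [ 523.3 -178.9   37.7] gap 27.6 F [ 0.1 -0.7 -0.5] t 20.6
block 203 X [-39.33570123 -27.92025691] Y [-17.66266008  -7.53456496]
red 2578 X -32.21721119144024 Y -82.92142709974979 z [72.85846607 78.25703705 80.97291554]
```

View pics/w8.png

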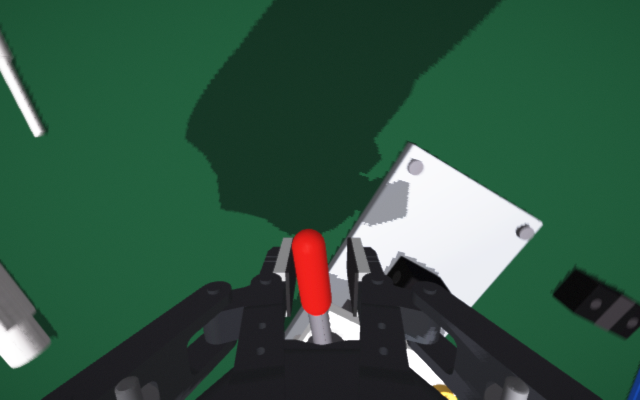

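The lever is following inside the fingers at (312,270). I'll continue to the end of its swing.

Call:
arm_command(
  moves=[
    [0.68,-0.3,6.4,0,0.1],
    [0.68,-1.3,12.7,0,0.2],
    [0.68,-2.9,18.9,0,0.3],
    [0.68,-3.3,20.2,0,0.32],
    [0.68,-3.7,21.4,0,0.34],
  ],
)

```text
clock: 21.15
tcp_pos: [0.5212, -0.1582, 0.0376]
orientation: [-0.0, 0.031, 1.0, -0.0]
wrist_force: [-0.2, -2.7, -2.3]
finger_gap: 0.0272
```

Call:
arm_command(
  moves=[
    [0.68,0,1.5,0,0.02],
    [0.68,0,3,0,0.04],
    [0.68,0,3,0,0.04],
  ],
)

```text
clock: 21.45
tcp_pos: [0.5214, -0.1549, 0.0376]
orientation: [-0.0, 0.052, 0.999, -0.0]
wrist_force: [-0.6, -2.7, -2.4]
finger_gap: 0.0274
```

Call:
arm_command(
  moves=[
    [0.68,0,1.5,0,0],
    [0.68,0,3,0,0],
    [0.68,0,3,0,0],
  ],
)

```text
clock: 21.75
tcp_pos: [0.5214, -0.1542, 0.0376]
orientation: [-0.001, 0.053, 0.999, -0.003]
wrist_force: [-3.6, -11.9, -3.3]
finger_gap: 0.0272
```

Call:
arm_command(
  moves=[
    [0.68,0,1.5,0,0],
    [0.68,0,3,0,0],
    [0.68,0,3,0,0],
  ],
)

```text
clock: 22.05
tcp_pos: [0.5214, -0.1538, 0.0376]
orientation: [-0.001, 0.054, 0.999, -0.005]
wrist_force: [-5.4, -19.4, -5.6]
finger_gap: 0.0277
```

The lever is at its end stop: 19 N and no motion. I'll back off to centre, rise clear and look.

Call:
arm_command(
  moves=[
    [0.68,0,-5,0,0],
    [0.68,0,-11,0,0],
    [0.5,0,-11,0,0],
    [0.5,0,-11,0,0],
    [0.5,0,-11,-30,0],
    [0.5,0,-11,-75,0],
    [0.5,0,-30,-120,0],
    [0.5,40,-60,-130,0],
    [0.5,80,-90,-130,0],
    [0.5,80,-90,-130,0],
    [0.5,80,-90,-130,0],
  ],
)

```text
clock: 23.15
tcp_pos: [0.4328, -0.2301, 0.1682]
orientation: [0.001, 0.053, 0.999, 0.0]
wrist_force: [0.1, 0.6, -0.7]
finger_gap: 0.0425
```

```bash
python3 jb.py w9; python3 - <<'E'
import cv2,numpy as np
a=cv2.imread('pics/w9.png'); b=cv2.imread('pics/w9t.png'); a=cv2.resize(a,(480,300)); b=cv2.resize(b,(350,300))
cv2.imwrite('pics/w9m.png',np.hstack([a,b])[:, :800])
E
```

```text
shift [-102.6  135.6  168.1] turn 0.1427 yaw_y now 84.0 tcp [ 433.5 -229.7  168. ] gap 42.9 F [ 0.4  0.2 -0.3] t 23.2
block 839 X [-39.30328289  -5.93186904] Y [-17.38811761  17.4655754 ]
red 291 X -59.03199229232486 Y -66.869968372895 z [ 72.74788471  78.7003801  227.21538406]
top grip jig [-41.6 -58.2] r 65.2 v 1.613 194
```

View pics/w9m.png

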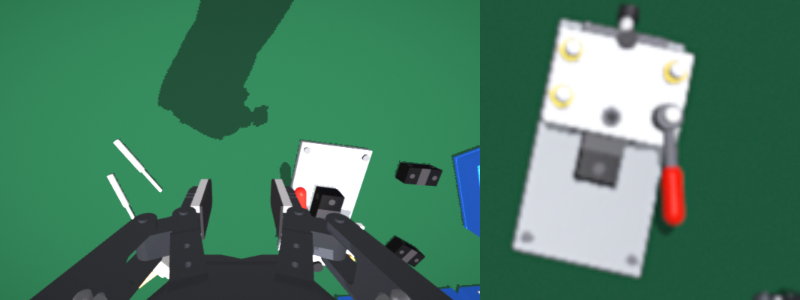

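The top view shows the lever pointing back beside the front rest at v ≈ 1.61. The block is still under the plate with 39 mm sticking out, and the gripper is clear of everything. I'll hand the job in.

```bash
python3 -c "
from workcell import env
print(env.hand_in())"
```

```text
the job is handed in; nothing more can be done
None
```

I loaded the black block into the jig against the hidden stop, swung the red lever to its clockwise end and handed the job in at about 23 s. I took the block from the tray by its ends, set it on the front rest, regripped it by the sides and slid it in.

**Last checks**
- **Stop:** three extra pushes moved the block no further, and the wrist force was at most about 11 N. The block sticks out about 39–40 mm, which puts the stop face about 28 mm behind the mouth. That figure stayed the same after clamping.
- **Lever:** it stopped solid at 19 N on the grip. The top camera puts it at about 1.61 rad against 1.6 for clamped.
- **Gripper:** it is up and clear of everything.
- **Aluminium blocks:** I never touched the two bare blocks and left them in their tray, but I did not measure them again at the end.

**What disagreed**
- **Finger length:** the fingertips measured about 18–28 mm behind the reported TCP, where the text says 17 mm ahead. My first grasp therefore closed in the air above the block, and I went by the measured tips after that.
- **Pressing on the rest:** the block was briefly pressed down with about 13 N during the slide, and I eased it off.

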